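Turn the desk carousel until the hand stamp faces front

ROBOT

A 6-joint arm with a two-finger parallel gripper is mounted at the origin on the work surface; the furniture and walls round the work are solid. World frame = base frame: x ahead of the robot, y to its left, z up, the work surface at z = 0. Lengths are in m, angles in rad, forces in N, time in s.
With the tool pointing down it reaches from about 0.425 to 0.95 m from the base axis. Payload 14.7 kg.
Tool frame: the origin (TCP) lies midway between the tips of the shut fingers; the grasp point (between the pads) lies 19 mm behind it; z points along the fingers, y is the line along which they close (so a half turn about z gives the same grasp; the last joint's range is limited). The gripper opens to 85 mm and grips with 20 to 120 N. Pads are 22 mm wide; open, the fingers measure 114 mm over their backs; the gripper's body (76 mm by 85 mm) begins 54 mm behind the grasp point. The pads swing forward as they close: fully open they stand 13 mm farther back than shut.
Start: joints at [1.126, 0.48, 1.596, -0, 1.065, -0.047], TCP at [0.252, 0.599, 0.231] pointing down, gripper open.
Joint ranges: [-2.75, 2.75], [-0.82, 2.05], [0.23, 2.67], [-1.56, 4.7], [0.09, 2.69], [-2.92, 2.92]. Speed limits (rad/s): [1.89, 1.89, 2.39, 3.01, 3.01, 3.01].

INTERFACE

Orientations are given as a 3x3 rotation matrix whose columns are the frame's x, y, z axes.
In Python, from workcell import ctrl gives the robot as it stands.
- The arm moves only by the tool apply_moves, never from a script. Its argument "moves" is a list of rows, each a list of 6 numbers: the shift along the tool's x, y, z in units of 0.2 m (1.0 is 0.2 m), then the turn, a rotation vector about the tool's x, y, z in units of 90 degrees (1.0 is 90 degrees). In form: [[x, y, z, rx, ry, rz], ...]. A call has 1 to 12 rows; each row is the pose to reach, as a shift and turn from the pose commanded when the call began, along the tool's axes at that moment; what a row does not reach only later rows make up. A row lasts 1/8 s, in which the tool goes at most 62.5 mm and 10.7 degrees, less where a joint would pass 70% of its speed; a pose out of reach is approached as far as the arm can. A call with a number of a shift or a turn outside -1 to 1 is refused whole. A call with a gripper value outside its range is refused whole. "hand" is the finger opening in mm, from 0 to 85.4, set as the call begins (left out, the last holds). The fingers move at their own pace and stop on an object; "grip_force" is the grip in N (left out, the last holds). Time passes only in rows, so rows that repeat a pose let the fingers close. It gives the time, the measured TCP pose, the force, the opening and the grip force at its end, in the units of the state.
- ctrl.state(): the state, without advancing time (a new reading comes with each control period).
- ctrl.read_camera(name): name is "side" or "top"; returns a dict with "frame" (480x640x3 uint8, blue, green, red), "K" (3x3 intrinsics, pixels), "camera_from_world" (4x4, takes a point from world to camera coordinates). Camera axes: x right, y down, z forward; pixel columns grow to the right and rows downward; lengths in m; the calibration is good to about 2 mm. A picture is of the moment at which its call begins. There is no depth.
- ctrl.finish_job(): hands the job in; it is judged then, once.
The state is a dict: "clock": time; "q": joint angles; "joint_velocities": joint speeds; "joint_torque": joint torques, N m; "eef_pos": TCP position; "orientation": TCP orientation; "force": force on the tool from outside, world axes, zero at the start; "ft_torque": the same for the moment, N m; "finger_gap": finger opening in m; "gripper_force": force on a finger pad.
Only numpy, scipy, OpenCV 4.12 (cv2) and the standard library are available. Lean on these libraries where they do the work, as an engineer would, in place of code of your own. Each camera call takes 0.05 s, during which the arm holds its last target. There are 200 camera calls.

TASK

The round desk carousel holds a wooden-handled hand stamp among vials and a glue stick. With the fingertips, gently push the pegs on its rim to turn it until the hand stamp stands squarely in front, in line with the small metal cone that points at the disc. Do not grip the pegs or touch, lift or upset the things standing on the carousel, and leave the other things on the desk where they are.

Things in the scene. Friction and masses are not known exactly. Their poses are not given: they have to be found in the camera images.
- wood_stamp: the hand stamp: a turned wooden handle with a waist and a bulb on a flat round foot, 38 mm across, 76 mm high, 70 g; it stands loose in a pocket of the carousel. Origin on its vertical axis, 3 mm below the disc's top (23 mm above the desk), z up; its top is 99 mm above the desk
- axis (a point): vertical turning axis, at the disc's top (26 mm above the desk). The carousel is a disc 244 mm across, 14 mm thick, on a foot fixed to the desk, with five collared pockets (collars up to 50 mm across, those of the stamp and the wide vial 12 mm high, the others 24 mm) centred 62 mm from the axis, 72 degrees apart. They hold the stamp, three vials and a glue stick, all loose; the tallest (glue stick) reaches 112 mm above the desk
- pointer (a point): tip of the small fixed metal cone on the tongue at the front of the carousel's foot; it aims at the axis from 133 mm, 17 mm above the desk. The line from the axis to this point is the carousel's front. Cone and tongue reach 167 mm out from the axis; the cone's top is 27 mm above the desk
- carousel (a joint): turn of the disc in rad, anticlockwise from above positive, 0 at the start of every run; it turns freely both ways past a full turn. Bearing friction stops it as soon as it is no longer pushed: about 2 to 4 N at a peg keep it turning slowly. Things on it ride along
- peg_0 (a point): top centre of rim peg 0: upright round metal peg, 12 mm diameter, 69 mm high above the disc (top 95 mm above the desk; its collar at the foot is 18 mm across, 4 mm high), 108 mm from the axis, half-way between two pockets. The pegs turn with the disc, 72 degrees apart, numbered anticlockwise from above
- peg_1 (a point): top centre of rim peg 1: upright round metal peg, 12 mm diameter, 69 mm high above the disc (top 95 mm above the desk; its collar at the foot is 18 mm across, 4 mm high), 108 mm from the axis, half-way between two pockets. The pegs turn with the disc, 72 degrees apart, numbered anticlockwise from above
- peg_2 (a point): top centre of rim peg 2: upright round metal peg, 12 mm diameter, 69 mm high above the disc (top 95 mm above the desk; its collar at the foot is 18 mm across, 4 mm high), 108 mm from the axis, half-way between two pockets. The pegs turn with the disc, 72 degrees apart, numbered anticlockwise from above
- peg_3 (a point): top centre of rim peg 3: upright round metal peg, 12 mm diameter, 69 mm high above the disc (top 95 mm above the desk; its collar at the foot is 18 mm across, 4 mm high), 108 mm from the axis, half-way between two pockets. The pegs turn with the disc, 72 degrees apart, numbered anticlockwise from above
- peg_4 (a point): top centre of rim peg 4: upright round metal peg, 12 mm diameter, 69 mm high above the disc (top 95 mm above the desk; its collar at the foot is 18 mm across, 4 mm high), 108 mm from the axis, half-way between two pockets. The pegs turn with the disc, 72 degrees apart, numbered anticlockwise from above
- vial_0: slim lidded vial, 23 mm across, 60 mm high, standing loose in a pocket of the carousel; origin at the centre of its underside
- vial_1: lidded vial, 26 mm across, 52 mm high, standing loose in a pocket of the carousel; origin at the centre of its underside
- glue_stick: glue stick, 25 mm across, 86 mm high, standing loose in a pocket of the carousel; origin at the centre of its underside
- vial_2: wide lidded jar-like vial, 42 mm across, 54 mm high, standing loose in a pocket of the carousel; origin at the centre of its underside
- eraser: bystander, loose on the desk: eraser, 21 x 52 x 13 mm, flat; origin at the centre of its underside
- staple_box: bystander, loose on the desk: card box of staples, 40 x 62 x 20 mm, flat; origin at the centre of its underside
- moistener: bystander, loose on the desk: round shallow finger moistener, 64 mm across, 24 mm high; origin at the centre of its underside
- mug: bystander, loose on the desk: mug, 92 mm across, 127 mm with its handle, 93 mm high; origin at the centre of its underside
Mind the look-alikes: they are no part of the job. What is shaped like the wood_stamp but yellow is not meant. Leave any blue or green look-alike of the vial_2 alone.

How it is judged:
At the end, for the whole second after the job is handed in: The hand stamp's centre lies within 10 mm of the line from the carousel's axis to the metal cone, on the cone's side; the carousel is at rest (under 0.05 rad/s); the stamp, the vials and the glue stick stand upright (within 0.35 rad) in the pockets, not raised over 5 mm above the disc's top (y of wood_stamp in the frame of foot between -0.01 and 0.01 m and x of wood_stamp in the frame of foot below -0.04 m and velocity of joint carousel between -0.05 and 0.05 rad/s and angle between each of wood_stamp, vial_0, vial_1, glue_stick, vial_2's own z axis and vertical below 0.35 rad and height (world z) of wood_stamp between 0.018 and 0.031 m and horizontal distance between each of wood_stamp, vial_0, vial_1, glue_stick, vial_2 and axis below 0.08 m and height (world z) of vial_0 between 0.018 and 0.031 m and height (world z) of vial_1 between 0.018 and 0.031 m and height (world z) of glue_stick between 0.018 and 0.031 m and height (world z) of vial_2 between 0.018 and 0.031 m); the robot touches nothing.
It fails at once if the stamp, a vial or the glue stick is touched by the robot (over 0.5 N) (contact force between any of the fingers, the arm and wood_stamp above 0.5 N or contact force between any of the fingers, the arm and vial_0 above 0.5 N or contact force between any of the fingers, the arm and vial_1 above 0.5 N or contact force between any of the fingers, the arm and glue_stick above 0.5 N or contact force between any of the fingers, the arm and vial_2 above 0.5 N).
It fails at once if a thing on the carousel is lifted 12 mm or tipped by over 0.5 rad (height (world z) of any of wood_stamp, vial_0, vial_1, glue_stick, vial_2 above 0.038 m or angle between any of wood_stamp, vial_0, vial_1, glue_stick, vial_2's own z axis and vertical above 0.5 rad).
It fails at once if the carousel is spun faster than 3 rad/s (velocity of joint carousel above 3 rad/s or velocity of joint carousel below -3 rad/s).
It fails at once if the carousel is gripped or pushed hard: over 30 N between fingers and carousel (contact force between the fingers and carousel above 30 N).
It fails at once if a loose bystander is moved by over 15 mm (distance of any of eraser, staple_box, moistener, mug from where it was at the start of the episode above 0.015 m).
It also fails if it takes over 58 s, if anything falls off the work surface, if the arm or the gripper's body presses on something with over 40 N, if the wrist force passes 120 N, or if a joint passes its speed limit or range.

## Working session

There is one attempt and no reset: what is moved stays moved. The work goes in short steps, Python scripts to look and compute and a tool call to move; the robot and the scene stay as the last step left them, time stands still between calls to the robot, and variables do not carry over. Pictures are saved under pics/ and viewed, at most 10 in all, crops included, and the job is handed in when it is done.

Besides the shell and the picture viewer there is one more tool, called after "Call:" as a command line: name --pt "numbers of a row" for each row, then --argument value for the rest. apply_moves: Moves the arm, as the interface text tells. Its arguments: {"type":"object","properties":{"moves":{"type":"array"},"hand":{"type":"number"},"grip_force":{"type":"number"}},"required":["moves"]}

```bash
mkdir -p pics
python3 - <<'E'
from workcell import ctrl
import cv2, pickle
for n in ("top","side"):
    d=ctrl.read_camera(n); cv2.imwrite(f"pics/{n}0.png",d["frame"]); pickle.dump(d,open(f"{n}0.pkl","wb"))
s=ctrl.state(); print(s["clock"],s["eef_pos"],s["orientation"],s["finger_gap"])
E
```

```text
0.1 [0.25160253 0.59892181 0.23071739] [[-9.21930705e-01  3.87354557e-01 -4.71068386e-04]
 [ 3.87354842e-01  9.21930135e-01 -1.02576936e-03]
 [ 3.69557036e-05 -1.12815889e-03 -9.99999363e-01]] 0.08504202021562245
```

View pics/top0.png

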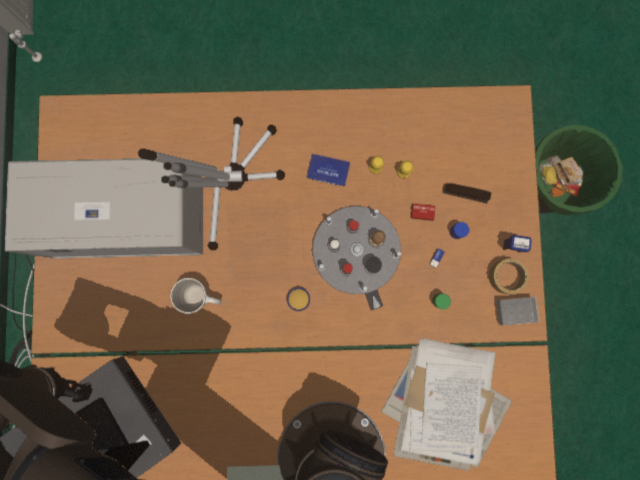

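View pics/side0.png

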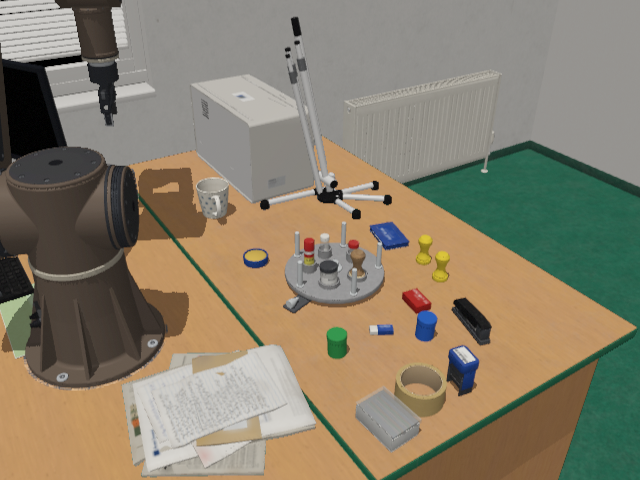

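The top view shows the carousel at (357,250), with the cone and tongue at (373,298). Candidates for the hand stamp are the brown one on the disc at (378,238) and the yellow look-alikes at (376,164) and (405,169). I choose the brown wooden one at (378,238) and will check it in a crop.

```bash
cat > h.py <<'E'
import numpy as np, cv2, pickle
def load(n): return pickle.load(open(n+".pkl","rb"))
def ray(d,uv,z):
    M=d["camera_from_world"]; R,t=M[:3,:3],M[:3,3]; c=-R.T@t
    v=R.T@np.linalg.inv(d["K"])@np.array([uv[0],uv[1],1.])
    return c+v*(z-c[2])/v[2]
def proj(d,p):
    M=d["camera_from_world"]; q=d["K"]@(M[:3,:3]@np.array(p)+M[:3,3]); return q[:2]/q[2]
def crop(d,x,y,w,h,s,f): cv2.imwrite(f,cv2.resize(d["frame"][y:y+h,x:x+w],None,fx=s,fy=s,interpolation=cv2.INTER_CUBIC))
E
python3 - <<'E'
from h import *
t,s=load("top0"),load("side0")
crop(t,302,195,120,120,5,"pics/topc.png"); crop(s,270,210,130,110,6,"pics/sidec.png")
print(t["K"],np.round(t["camera_from_world"],3),ray(t,(357,250),.026))
E
```

```text
[[577.67357376   0.         325.70405268]
 [  0.         577.67357376 234.92439662]
 [  0.           0.           1.        ]] [[-0.024 -1.     0.004  0.015]
 [-0.994  0.023 -0.11   0.593]
 [ 0.109 -0.007 -0.994  1.547]
 [ 0.     0.     0.     1.   ]] [ 0.54999342 -0.08370906  0.026     ]
```

View pics/topc.png

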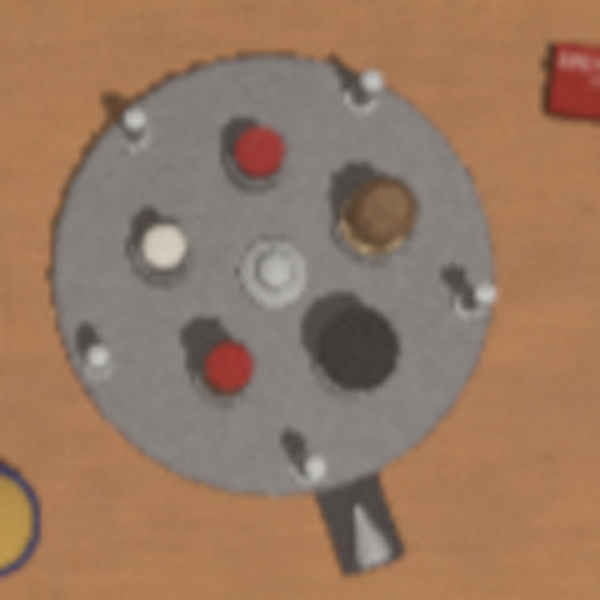

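View pics/sidec.png

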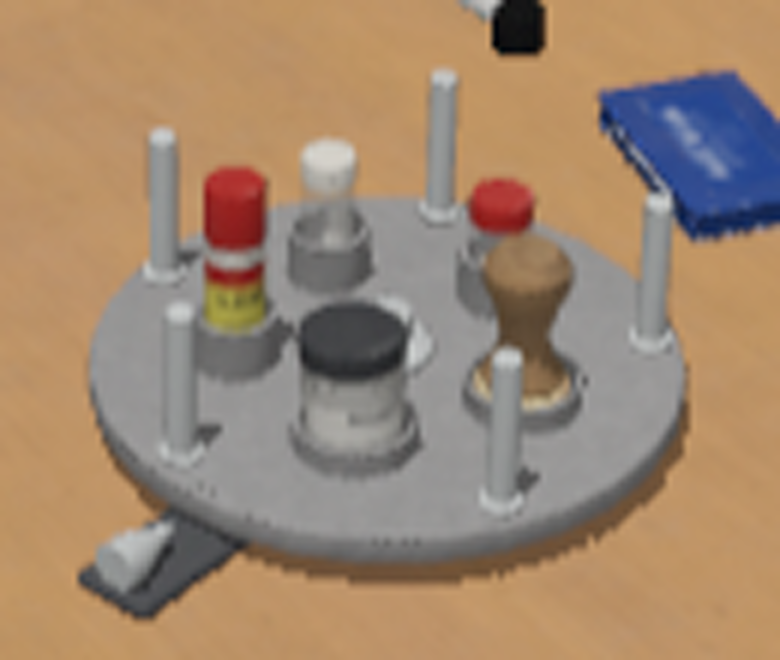

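The crops confirm the brown wooden stamp at top-crop (380,210), next to the black-lidded wide vial at (357,347). Peg tops are at crop (372,80), (485,293), (316,467), (98,357) and (135,120), the cone tip is near (358,505), and the end of the tongue is at (375,562).

Run:
```python
from h import *
from scipy.optimize import least_squares
t=load("top0")
u=lambda a,b:((a+.5)/5-.5+302,(b+.5)/5-.5+195)
P=np.array([ray(t,u(*p),.095)[:2] for p in [(372,80),(485,293),(316,467),(98,357),(135,120)]])
# image order A..E is clockwise or not: compute
a0=np.arctan2(*(P-P.mean(0)).T[::-1]); print(np.degrees(a0))
f=lambda x:(np.array([[x[0]+.108*np.cos(x[2]+k*s72),x[1]+.108*np.sin(x[2]+k*s72)] for k in range(5)])-P).ravel()
s72=-np.radians(72) if ((a0[1]-a0[0]+np.pi)%(2*np.pi)-np.pi)<0 else np.radians(72)
r=least_squares(f,[*P.mean(0),a0[0]]); c=r.x[:2]; print("axis",c,np.degrees(r.x[2]),np.degrees(s72),np.abs(r.fun).max())
print("pegs",P.round(4).tolist())
for n,p,z in [("tip",(358,505),.017),("tongue end",(375,562),.010),("cone base",(376,562),.017),("stamp",(380,210),.095),("hub",(275,270),.035),("vial2",(357,347),.077),("glue",(228,367),.112),
 ("v1",(258,152),.08),("v0",(163,246),.083)]:
    q=ray(t,u(*p),z)[:2]; d=q-c; print(n,q.round(4),"r",np.hypot(*d).round(4),"ang",np.degrees(np.arctan2(d[1],d[0])).round(1))
for n,p in [("moist",(298,299)),("mug",(190,296)),("eraser",(437,258)),("staple red",(423,212)),("blue box",(328,170)),("yellow",(376,164)),("green",(443,301))]:
    q=ray(t,p,.02)[:2]; d=q-c; print(n,q.round(3),np.hypot(*d).round(3),np.degrees(np.arctan2(d[1],d[0])).round(0))
```

```text
[ -27.98991263  -99.86223978 -172.0792663   115.92120261   44.09954519]
axis [ 0.55181805 -0.08196539] -27.982286314716763 -72.0 0.0005195611175710102
pegs [[0.6474, -0.1327], [0.5334, -0.1881], [0.4448, -0.0969], [0.5046, 0.0151], [0.629, -0.0072]]
tip [ 0.4249 -0.1248] r 0.134 ang -161.4
tongue end [ 0.3937 -0.1337] r 0.1664 ang -161.9
cone base [ 0.3938 -0.1336] r 0.1663 ang -161.9
stamp [ 0.5783 -0.1346] r 0.059 ang -63.3
hub [ 0.5531 -0.0822] r 0.0013 ang -9.8
vial2 [ 0.5077 -0.1218] r 0.0594 ang -137.9
glue [ 0.4969 -0.0518] r 0.0626 ang 151.2
v1 [ 0.6124 -0.0723] r 0.0613 ang 9.1
v0 [ 0.5631 -0.0205] r 0.0625 ang 79.6
moist [0.421 0.08 ] 0.209 129.0
mug [0.436 0.374] 0.471 104.0
eraser [ 0.523 -0.303] 0.223 -97.0
staple red [ 0.652 -0.27 ] 0.213 -62.0
blue box [ 0.776 -0.01 ] 0.236 18.0
yellow [ 0.79  -0.144] 0.246 -15.0
green [ 0.406 -0.314] 0.274 -122.0
```

```bash
cat >> h.py <<'E'
from scipy.spatial.transform import Rotation as Rn
C=np.array([.5518,-.0820])
def target(phi,r,z):
    "tool down, tool x tangential (anticlockwise), phi in degrees about the carousel axis"
    a=np.radians(phi); p=np.array([*(C+r*np.array([np.cos(a),np.sin(a)])),z])
    x=np.array([-np.sin(a),np.cos(a),0]); zz=np.array([0,0,-1.]); return p,np.column_stack([x,np.cross(zz,x),zz])
def row(pose,tg):
    p,R=pose; return np.r_[R.T@(tg[0]-p)/.2, Rn.from_matrix(R.T@tg[1]).as_rotvec()/(np.pi/2)].round(3)
E
python3 - <<'E'
from h import *
from workcell import ctrl
t,s=load("top0"),load("side0")
def tri(a,b):
    A=t["K"]@t["camera_from_world"][:3];B=s["K"]@s["camera_from_world"][:3]
    X=cv2.triangulatePoints(A,B,np.array(a,float).reshape(2,1),np.array(b,float).reshape(2,1)); return (X[:3]/X[3]).ravel().round(3)
print("tripod top",tri((150,155),(296,25)),"base",ray(t,(235,177),.03).round(3),"feet",[ray(t,p,.01).round(3)[:2].tolist() for p in [(213,245),(280,175),(272,129)]])
print("pegE",tri((302+27,195+24),(270+74,210+12)))
S=ctrl.state(); print(row((S["eef_pos"],S["orientation"]),target(62,.11,.231)))
E
```

```text
tripod top [0.705 0.342 0.502] base [0.76  0.248 0.03 ] feet [[0.574, 0.313], [0.767, 0.125], [0.9, 0.146]]
pegE [ 0.629 -0.009  0.097]
[-2.753e+00 -2.010e+00  1.000e-03 -1.000e-03  0.000e+00  5.800e-02]
```

Call:
apply_moves --pt "-0.2 -0.2 0 0 0 0" --pt "-0.4 -0.4 0 0 0 0" --pt "-0.6 -0.6 0 0 0 0" --pt "-0.8 -0.8 0 0 0 0" --pt "-1 -1 0 0 0 0" --pt "-1 -1 0 0 0 0" --pt "-1 -1 0 0 0 0" --hand 0

```text
clock: 0.98
eef_pos: [0.3589, 0.3375, 0.2313]
orientation: [[-0.922, 0.388, 0.0], [0.388, 0.922, 0.0], [0.0, 0.0, -1.0]]
force: [0.2, 1.1, 0.7]
finger_gap: 0.0001
gripper_force: 0.0
```

Call:
apply_moves --pt "-0.2 -0.2 0 0 0 0" --pt "-0.4 -0.4 0 0 0 0" --pt "-0.6 -0.6 0 0 0 0" --pt "-0.8 -0.8 0 0 0 0" --pt "-1 -1 0 0 0 0" --pt "-1 -1 0 0 0 0" --pt "-1 -1 0 0 0 0"

```text
clock: 1.85
eef_pos: [0.4656, 0.0764, 0.2311]
orientation: [[-0.922, 0.387, -0.0], [0.387, 0.922, 0.0], [0.001, 0.0, -1.0]]
force: [0.4, 1.0, -0.2]
finger_gap: -0.0002
gripper_force: 0.0
```

Call:
apply_moves --pt "-0.2 0 0 0 0 0.058" --pt "-0.4 0 0 0 0 0.058" --pt "-0.6 0 0 0 0 0.058" --pt "-0.75 -0.01 0 0 0 0.058" --pt "-0.75 -0.01 0 0 0 0.058" --pt "-0.75 -0.01 0 0 0 0.058"

```text
clock: 2.6
eef_pos: [0.6022, 0.0173, 0.2309]
orientation: [[-0.884, 0.468, -0.001], [0.468, 0.884, 0.0], [0.001, -0.0, -1.0]]
force: [-1.0, 0.7, 0.7]
finger_gap: -0.0001
gripper_force: 0.0
```

Run:
```python
from h import *
from workcell import ctrl
S=ctrl.state(); print(S["clock"],S["eef_pos"],S["finger_gap"],S["force"],S["q"],row((S["eef_pos"],S["orientation"]),target(62,.11,.065)))
d=ctrl.read_camera("side"); crop(d,230,120,200,200,3,"pics/side1.png")
```

```text
2.6 [0.60221628 0.01734854 0.23092077] -5.7438442803167446e-05 [-1.03553037  0.7470077   0.68501645] [-2.16543141e-02  4.14753678e-01  1.70878968e+00  2.65430958e-04
  1.01926236e+00 -1.10550464e+00] [-0.012 -0.007  0.83  -0.    -0.001  0.001]
```

View pics/side1.png

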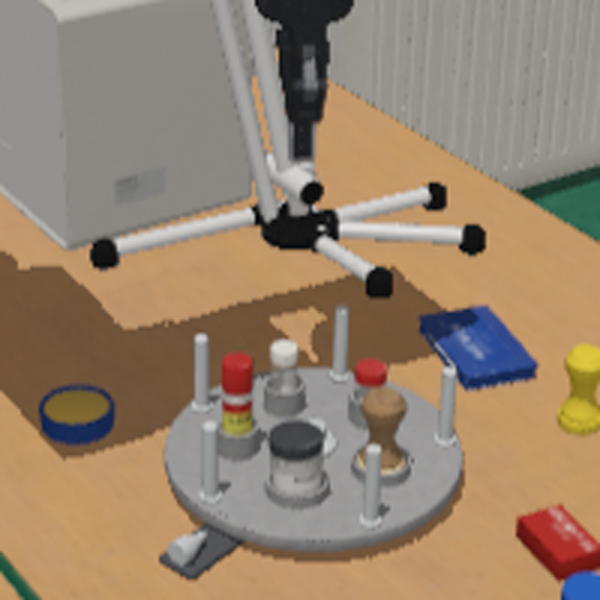

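The fingers are shut above the back of the disc at crop (305,150), clear of everything. I'll descend behind the peg.

Call:
apply_moves --pt "0 0 0.15 0 0 0" --pt "0 0 0.3 0 0 0" --pt "0 0 0.45 0 0 0" --pt "0 0 0.6 0 0 0" --pt "0 0 0.72 0 0 0" --pt "0 0 0.83 0 0 0" --pt "0 0 0.83 0 0 0" --pt "0 0 0.83 0 0 0"

```text
clock: 3.65
eef_pos: [0.6032, 0.0161, 0.0662]
orientation: [[-0.883, 0.469, 0.001], [0.469, 0.883, 0.0], [-0.001, 0.0, -1.0]]
force: [-0.1, -0.4, 0.0]
finger_gap: 0.0
gripper_force: 0.0
```

Run:
```python
from h import *
from workcell import ctrl
S=ctrl.state(); print(S["clock"],S["eef_pos"],S["force"])
P=(S["eef_pos"],S["orientation"])
for k in range(1,13): print(row(P,target(62-2.5*k,.11,.065)).tolist())
```

```text
3.65 [0.60319435 0.01608819 0.06623563] [-0.09110726 -0.38985921  0.04115239]
[-0.027, -0.004, 0.006, 0.0, 0.0, 0.028]
[-0.051, -0.006, 0.006, 0.0, 0.0, 0.056]
[-0.075, -0.008, 0.006, 0.0, 0.0, 0.084]
[-0.099, -0.012, 0.006, 0.0, 0.0, 0.111]
[-0.122, -0.017, 0.006, 0.0, 0.0, 0.139]
[-0.146, -0.022, 0.006, 0.0, 0.0, 0.167]
[-0.169, -0.029, 0.006, 0.0, 0.0, 0.195]
[-0.191, -0.037, 0.006, 0.0, 0.0, 0.222]
[-0.214, -0.046, 0.006, 0.0, 0.0, 0.25]
[-0.236, -0.055, 0.006, 0.0, 0.0, 0.278]
[-0.257, -0.066, 0.006, 0.0, 0.0, 0.306]
[-0.278, -0.077, 0.006, 0.0, 0.0, 0.334]
```

Call:
apply_moves --pt "-0.025 -0.002 0 0 0 0.028" --pt "-0.05 -0.004 0 0 0 0.056" --pt "-0.073 -0.007 0 0 0 0.083" --pt "-0.097 -0.011 0 0 0 0.111" --pt "-0.12 -0.016 0 0 0 0.139" --pt "-0.144 -0.021 0 0 0 0.167" --pt "-0.167 -0.028 0 0 0 0.194" --pt "-0.189 -0.036 0 0 0 0.222" --pt "-0.212 -0.045 0 0 0 0.25" --pt "-0.234 -0.054 0 0 0 0.278" --pt "-0.255 -0.065 0 0 0 0.306" --pt "-0.276 -0.076 0 0 0 0.333"

```text
clock: 5.15
eef_pos: [0.6451, -0.0238, 0.066]
orientation: [[-0.528, 0.849, 0.001], [0.849, 0.528, 0.0], [-0.0, 0.001, -1.0]]
force: [-1.3, 1.6, 2.0]
finger_gap: 0.0
gripper_force: 1.0
```

Run:
```python
from h import *
from workcell import ctrl
S=ctrl.state(); print(S["clock"],S["eef_pos"],S["force"])
d=S["eef_pos"][:2]-C; print(np.hypot(*d),np.degrees(np.arctan2(d[1],d[0])))
x=S["orientation"][:,0]; print("tool phi",np.degrees(np.arctan2(x[1],x[0]))-90)
d=ctrl.read_camera("top"); pickle.dump(d,open("top2.pkl","wb")); a=cv2.resize(d["frame"][195:315,302:422],None,fx=3.3,fy=3.3,interpolation=cv2.INTER_CUBIC)
e=ctrl.read_camera("side"); b=cv2.resize(e["frame"][200:320,260:400],None,fx=2.83,fy=3.3,interpolation=cv2.INTER_CUBIC)
cv2.imwrite("pics/mid.png",np.hstack([a,b]))
```

```text
5.15 [ 0.64509496 -0.0237927   0.06599999] [-1.30016094  1.60862876  1.98274198]
0.1099638059746718 31.960292322260912
tool phi 31.896459545920138
```

View pics/mid.png

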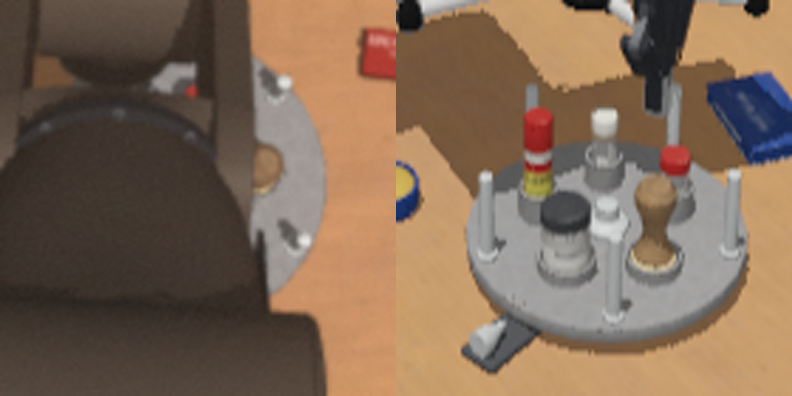

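The top view is mostly hidden by the arm. It shows the disc turned, with pegs at (285,82) and (305,242), and the fingers are on the peg in the side view.

Run:
```python
from h import *
t=load("top2")
for p in [(285,82),(305,242)]:
    q=ray(t,((p[0]+.5)/3.3-.5+302,(p[1]+.5)/3.3-.5+195),.095)[:2]-C; print(np.hypot(*q),np.degrees(np.arctan2(q[1],q[0])))
```

```text
0.10826664334009879 -48.916925433694644
0.1088893442538383 -121.45796783999955
```

Call:
apply_moves --pt "-0.025 -0.001 0 0 0 0.028" --pt "-0.05 -0.002 0 0 0 0.056" --pt "-0.073 -0.005 0 0 0 0.083" --pt "-0.097 -0.008 0 0 0 0.111" --pt "-0.12 -0.013 0 0 0 0.139" --pt "-0.143 -0.019 0 0 0 0.167" --pt "-0.166 -0.025 0 0 0 0.194" --pt "-0.188 -0.033 0 0 0 0.222" --pt "-0.211 -0.042 0 0 0 0.25" --pt "-0.233 -0.052 0 0 0 0.278" --pt "-0.254 -0.062 0 0 0 0.306" --pt "-0.275 -0.074 0 0 0 0.333"

```text
clock: 6.75
eef_pos: [0.6614, -0.0786, 0.0653]
orientation: [[-0.033, 0.999, 0.0], [0.999, 0.033, -0.0], [-0.0, 0.0, -1.0]]
force: [0.2, 1.4, 1.6]
finger_gap: -0.0001
gripper_force: 0.9
```

Call:
apply_moves --pt "-0.025 -0.001 0 0 0 0.028" --pt "-0.05 -0.002 0 0 0 0.056" --pt "-0.073 -0.005 0 0 0 0.083" --pt "-0.097 -0.008 0 0 0 0.111" --pt "-0.12 -0.013 0 0 0 0.139" --pt "-0.143 -0.019 0 0 0 0.167" --pt "-0.166 -0.025 0 0 0 0.194" --pt "-0.188 -0.033 0 0 0 0.222" --pt "-0.211 -0.042 0 0 0 0.25" --pt "-0.233 -0.052 0 0 0 0.278" --pt "-0.254 -0.062 0 0 0 0.306" --pt "-0.275 -0.074 0 0 0 0.333"

```text
clock: 8.25
eef_pos: [0.6483, -0.134, 0.0652]
orientation: [[0.471, 0.882, -0.0], [0.882, -0.471, 0.0], [-0.0, -0.0, -1.0]]
force: [-0.1, 3.0, 1.0]
finger_gap: -0.0
gripper_force: 1.1
```

Run:
```python
from h import *
from workcell import ctrl
S=ctrl.state(); print(S["clock"],S["eef_pos"],S["force"],S["q"])
d=S["eef_pos"][:2]-C; phi=np.degrees(np.arctan2(d[1],d[0])); print(np.hypot(*d),phi)
x=S["orientation"][:,0]; print("tool phi",np.degrees(np.arctan2(x[1],x[0]))-90)
for k in np.linspace(0,1,9)[1:]: print(row((S["eef_pos"],S["orientation"]),target(phi+k*(-44.7-phi),.11,.066)).tolist())
```

```text
8.25 [ 0.6482747  -0.13399861  0.06523952] [-0.12812099  3.00376596  1.02017181] [-2.49636199e-01  6.83151185e-01  1.69386077e+00  4.75487447e-05
  7.64733492e-01  2.40557593e-01]
0.10959572825943728 -28.3240901144282
tool phi -28.08800133891748
[-0.02, 0.002, -0.004, -0.0, 0.0, 0.025]
[-0.039, 0.0, -0.004, -0.0, 0.0, 0.048]
[-0.059, -0.001, -0.004, -0.0, 0.0, 0.071]
[-0.078, -0.004, -0.004, -0.0, 0.0, 0.094]
[-0.098, -0.007, -0.004, -0.0, 0.0, 0.116]
[-0.117, -0.011, -0.004, -0.0, 0.0, 0.139]
[-0.136, -0.016, -0.004, -0.0, 0.0, 0.162]
[-0.155, -0.021, -0.004, -0.0, 0.0, 0.185]
```

Now the last 16.4°, then I back off the peg (+x) and rise.

Call:
apply_moves --pt "-0.02 0 0 0 0 0.023" --pt "-0.039 0 0 0 0 0.046" --pt "-0.059 -0.001 0 0 0 0.069" --pt "-0.078 -0.004 0 0 0 0.092" --pt "-0.098 -0.007 0 0 0 0.115" --pt "-0.117 -0.011 0 0 0 0.138" --pt "-0.136 -0.016 0 0 0 0.161" --pt "-0.155 -0.021 0 0 0 0.183" --pt "-0.155 -0.021 0 0 0 0.183" --pt "-0.155 -0.021 0 0 0 0.183"

```text
clock: 9.5
eef_pos: [0.6303, -0.1593, 0.0654]
orientation: [[0.699, 0.715, 0.0], [0.715, -0.699, -0.0], [-0.0, 0.0, -1.0]]
force: [-0.1, -0.8, 0.1]
finger_gap: 0.0001
gripper_force: 0.0
```

Call:
apply_moves --pt "0.03 0.01 0 0 0 0" --pt "0.06 0.02 0 0 0 0" --pt "0.06 0.02 -0.2 0 0 0" --pt "0.06 0.02 -0.4 0 0 0" --pt "0.06 0.02 -0.7 0 0 0" --pt "0.06 0.02 -0.9 0 0 0" --pt "0.06 0.02 -0.9 0 0 0"

```text
clock: 10.38
eef_pos: [0.6437, -0.1536, 0.2491]
orientation: [[0.699, 0.715, 0.006], [0.715, -0.699, -0.002], [0.003, 0.005, -1.0]]
force: [0.4, 0.2, 0.2]
finger_gap: 0.0
gripper_force: 0.0
```

Run:
```python
from h import *
from workcell import ctrl
S=ctrl.state(); print(S["clock"],S["eef_pos"],S["force"])
d=ctrl.read_camera("top"); pickle.dump(d,open("top3.pkl","wb")); a=cv2.resize(d["frame"][195:315,302:422],None,fx=3.3,fy=3.3,interpolation=cv2.INTER_CUBIC)
e=ctrl.read_camera("side"); pickle.dump(e,open("side3.pkl","wb"));b=cv2.resize(e["frame"][200:320,270:390],None,fx=3.3,fy=3.3,interpolation=cv2.INTER_CUBIC)
cv2.imwrite("pics/end.png",np.hstack([a,b]))
```

```text
10.375 [ 0.64367727 -0.15358438  0.24913754] [0.37120095 0.1712198  0.21882984]
```

View pics/end.png

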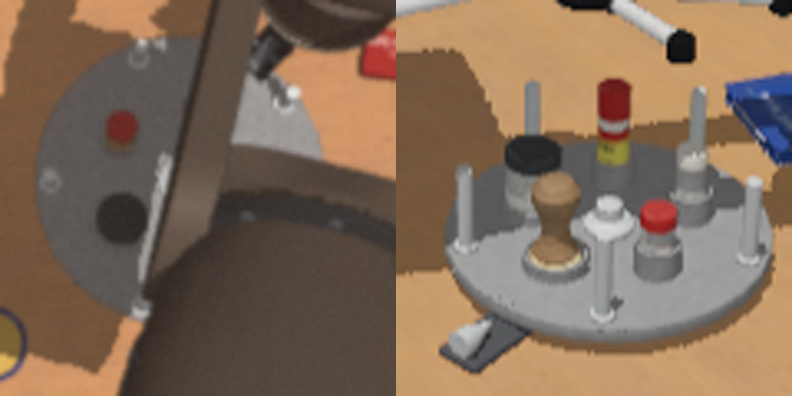

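The side view shows the stamp at (556,255), in line between the hub and the cone at (470,340), with everything upright. I'll check the angle by pegs.

Run:
```python
from h import *
t,s=load("top3"),load("side3")
g=lambda d,p,ox,oy,z:ray(d,((p[0]+.5)/3.3-.5+ox,(p[1]+.5)/3.3-.5+oy),z)[:2]-C
for n,q in [("top pegs",[g(t,p,302,195,.095) for p in [(293,93),(141,310),(51,178)]]),("side pegs",[g(s,(p[0]-396,p[1]),270,200,.095) for p in [(465,170),(604,233),(754,182),(698,92),(532,86)]]),
 ("stamp foot side",[g(s,(556-396,257),270,200,.03)]),("cone tip side",[g(s,(490-396,325),270,200,.017)])]:
    print(n,[(round(float(np.hypot(*v)),3),round(float(np.degrees(np.arctan2(v[1],v[0]))),1)) for v in q])
```

```text
top pegs [(0.107, -54.7), (0.114, 160.4), (0.107, 90.7)]
side pegs [(0.107, 163.1), (0.106, -126.2), (0.109, -55.5), (0.105, 16.7), (0.104, 90.5)]
stamp foot side [(0.058, -164.1)]
cone tip side [(0.136, -161.0)]
```

```bash
python3 -c "
from workcell import ctrl
print(ctrl.finish_job())"
```

```text
the job is handed in; nothing more can be done
None
```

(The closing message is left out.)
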